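# Close the disc cutter on its blank

## Robot

A 6-joint arm with a two-finger parallel gripper is mounted at the origin on the work surface. World frame = base frame: x ahead of the robot, y to its left, z up, the work surface at z = 0. Lengths are in mm, angles in rad, forces in N, time in s.
With the tool pointing down it reaches from about 200 to 875 mm from the base axis. Payload 3.4 kg.
Tool frame: the origin (TCP) lies at the very end of the fingers, on their centre line; the grasp point (between the pads) lies 19 mm behind it; z points along the fingers, y is the line along which they close (so a half turn about z gives the same grasp; the last joint's range is limited). The gripper opens to 94 mm and grips with 3 to 60 N. Pads are 16 mm wide; open, the fingers measure 119 mm over their backs; the gripper's body (75 mm by 177 mm) begins 78 mm behind the grasp point.
Start: joints at [1.204, 0.276, 1.505, -0, 1.361, -0.121], TCP at [139.932, 557.749, 205.493] pointing down, gripper open.
Joint ranges: [-2.89, 2.89], [-0.75, 2.08], [0.22, 2.7], [-1.18, 4.32], [0.11, 2.71], [-2.7, 2.7]. Speed limits (rad/s): [2.57, 2.57, 3.14, 3.14, 3.14, 3.14].

## Interface

Orientations are given as a unit quaternion [w, x, y, z].
In Python, from station import telemetry, imaging, ctrl gives the robot as it stands.
- The arm moves only by the tool apply_moves, never from a script. Its argument "moves" is a list that holds one entry, the list of rows, each a list of 7 numbers: the shift along the tool's x, y, z as a fraction of full scale, then the turn, a rotation vector about the tool's x, y, z as a fraction of full scale, then the opening, from -1 (shut) to 1 (fully open). In form: [[[tx, ty, tz, ax, ay, az, claw], ...]]. A call has 1 to 8 rows; each row shifts and turns the commanded pose from where the row before left it, along the tool's axes as they then stand; what a row does not reach is not made up. Full scale, the value 1, is 200 mm for a shift and 0.15 rad for a turn. A row lasts 1/8 s, in which the tool goes at most 62.5 mm and 10.7 degrees, less where a joint would pass 70% of its speed; a pose out of reach is approached as far as the arm can. A call with a number of a shift or a turn outside -1 to 1 is refused whole. A call with a gripper value outside its range is refused whole. The fingers move at their own pace and stop on an object; "force" is the grip in N (left out, the last holds). Time passes only in rows, so rows that do not move let the fingers close. It gives the time, the measured TCP pose, the force, the opening and the grip force at its end, in the units of the state.
- telemetry.observe(): the state, without advancing time (a new reading comes with each control period).
- imaging.capture(name): name is "scene" or "top" or "wrist"; returns a dict with "frame" (384x512x3 uint8, red, green, blue), "vertical_fov" (degrees; the focal length in pixels is half the picture's height over the tangent of half this angle, whatever the lens; pixels are square), "cx", "cy" (the principal point, pixels), "distortion" ([k1, k2, p1, p2, k3] as OpenCV has them; the pictures are not rectified), "eye" and "rotation" of the camera in the world. Camera axes: x right, y down, z forward; pixel columns grow to the right and rows downward; lengths in mm; the calibration is good to about 2 mm. A picture is of the moment at which its call begins. There is no depth.
- ctrl.job_done(): hands the job in; it is judged then, once.
The state is a dict: "clock": time; "joint_pos": joint angles; "dq": joint speeds; "joint_torque": joint torques, N m; "eef_pos": TCP position; "tcp_rot": TCP orientation; "contact_force": force on the tool from outside, world axes, zero at the start; "ft_torque": the same for the moment, N m; "gripper_width": finger opening in mm; "gripper_force": force on a finger pad.
Only numpy, scipy, OpenCV 4.12 (cv2) and the standard library are available. Lean on these libraries where they do the work, as an engineer would, in place of code of your own. Each camera call takes 0.05 s, during which the arm holds its last target. There are 200 camera calls.

## Task

The disc cutter's punch plate has been put on crooked over the copper blank and is hung up on the tops of its four pins. Slide it across the pins, without lifting it off, until all four holes drop over the pins and the plate lies flat on the blank, then let go. Leave the blank and the other things on the table where they are.

Things in the scene. Friction and masses are not known exactly. Their poses are not given: they have to be found in the camera images.
- die_top (a point): centre of the top face of the disc cutter's fixed die block: dark steel, 54 mm wide (x), 160 long (y), top 45 mm above the table, bolted on a wooden board 100 x 230 x 15 mm. Four fixed steel pins stand on this face at x = +-19, y = +-52 mm from here: 10 mm across, 12 mm tall (tops 57 mm above the table), their upper 3 mm tapering to a 6 mm flat.
- plate_c (a point): centre (half-way up) of the punch plate: loose bright steel plate 60 mm wide (x), 160 long (y), 10 thick, 0.44 to 0.72 kg. Through holes of 12 mm at x = +-19, y = +-52 mm fit the pins; four graded punch holes run along its middle. It starts level on the pin tops (centre 62 mm above the table), 12 to 24 mm off along the block. Home on the blank, it is centred on the block, 52 mm above the table.
- blank_c (a point): copper blank 44 x 84 x 2 mm (x, y, z), loose, lying on the die block's top between the pins, under the plate, seen through its holes. This point is its centre.
- punch_c (a point): bystander: loose steel punch, a cylinder 23 mm across and 58 mm tall, standing on the table beyond the -y end of the die block. Its centre.
- stand_c (a point): bystander: loose wooden stand 60 x 90 x 30 mm with three steel punches in it, 64 mm high in all, beyond the +y end of the die block. Centre of the wood.
- mallet_head (a point): bystander: loose rawhide mallet lying beyond the die block; head 46 mm across and 86 mm long, handle to the head's +y side, 270 mm long in all. Centre of the head.
- file_c (a point): bystander: loose flat file with a wooden handle, 285 mm long, 25 mm high, lying on the robot's side of the die block. Half-way along it, 12.5 mm above the table.
- bottle_c (a point): bystander: loose water bottle standing at the left, 64 mm across, 195 mm tall. Its centre.
- dapping_c (a point): bystander: loose steel cube of 58 mm with round hollows in its faces, at the right. Its centre.
Things that resemble listed ones, but are neither listed nor needed, are in the scene too. Leave any pink or purple look-alike of the part that bears die_top alone.

How it is judged (in metres and radians):
At the end, for the whole second after the job is handed in: The punch plate lies flat on the copper blank with all four pins in its holes (its centre 7 mm above the die block's top within 2 mm and within 3 mm of the block's centre, level within 0.03 rad, in line with it within 0.06 rad), at rest and released; the blank has moved less than 8 mm (z of plate_c in the frame of die_top between 0.005 and 0.009 m and horizontal distance between plate_c and die_top below 0.003 m and angle between the y axis of plate_c and the y axis of die_top, either way round below 0.06 rad and angle between plate_c's own z axis and vertical below 0.03 rad and distance of blank_c from where it was at the start of the episode below 0.008 m and linear speed of plate below 0.01 m/s); the robot touches nothing.
It fails at once if the plate is lifted more than 15 mm above the tops of the pins (z of plate_c in the frame of die_top above 0.032 m).
It fails at once if a bystander is moved by more than 30 mm (distance of any of punch_c, stand_c, mallet_head, file_c, bottle_c, dapping_c from where it was at the start of the episode above 0.03 m).
It also fails if it takes over 35 s, if anything falls off the work surface, if the arm or the gripper's body presses on something with over 40 N, if the wrist force passes 120 N, or if a joint passes its speed limit or range.

## Working session

There is one attempt and no reset: what is moved stays moved. The work goes in short steps, Python scripts to look and compute and a tool call to move; the robot and the scene stay as the last step left them, time stands still between calls to the robot, and variables do not carry over. Pictures are saved under pics/ and viewed, at most 10 in all, crops included, and the job is handed in when it is done.

Besides the shell and the picture viewer there is one more tool, called after "Call:" as name(argument=value, ...), one argument or row to a line, values as JSON. apply_moves: Moves the arm, as the interface text tells. Shift numbers are shares of 200 mm and turn numbers shares of 0.15 rad, none past 1 either way. Its arguments: {"type":"object","properties":{"moves":{"type":"array"},"force":{"type":"number"}},"required":["moves"]}

```bash
mkdir -p pics
cat > h.py <<'E'
import numpy as np, cv2, pickle
from station import telemetry, imaging, ctrl
def cap(n,save=None):
    c=imaging.capture(n)
    if save: cv2.imwrite(f'pics/{save}.png',c['frame'][:,:,::-1]); pickle.dump(dict(c),open(f'pics/{save}.pkl','wb'))
    return c
def K(c):
    f=c['frame'].shape[0]/2/np.tan(np.radians(c['vertical_fov'])/2)
    return np.array([[f,0,c['cx']],[0,f,c['cy']],[0,0,1.]])
def pix(c,pts,z):
    u=cv2.undistortPoints(np.array(pts,float).reshape(-1,1,2),K(c),np.array(c['distortion'],float)).reshape(-1,2)
    d=np.c_[u,np.ones(len(u))]@np.array(c['rotation']).T; e=np.array(c['eye'])
    return e+d*((z-e[2])/d[:,2])[:,None]
def proj(c,P):
    q=(np.array(P,float).reshape(-1,3)-c['eye'])@np.array(c['rotation'])
    return cv2.projectPoints(q,np.zeros(3),np.zeros(3),K(c),np.array(c['distortion'],float))[0].reshape(-1,2)
def load(s): return pickle.load(open(f'pics/{s}.pkl','rb'))
E
python3 - <<'E'
from h import *
for n in('scene','top','wrist'):
    c=cap(n,n+'0'); print(n,c['eye'],c['rotation'],c['vertical_fov'])
a=[cv2.imread(f'pics/{n}0.png') for n in('scene','top')]
cv2.imwrite('pics/v1.png',cv2.resize(np.vstack(a),None,fx=.78,fy=.78))
print(telemetry.observe())
E
```

```text
scene [1363.13753554  190.60151291  730.07010466] [-0.27448523  0.55932088  0.704792   -0.33924365] 50.16913927097857
top [ 394.80757643   -2.69747658 1326.63989016] [-0.04507995  0.70839814 -0.70283507  0.04650516] 54.39049903960131
wrist [ 70.74321657 573.52264337 383.06511719] [0.09904344 0.78214301 0.61040824 0.07644931] 70.35493344324571
{'clock': 0.15, 'joint_pos': array([ 1.20400578e+00,  2.76461106e-01,  1.50580704e+00,  1.98905707e-05,
        1.36073216e+00, -1.20966689e-01]), 'dq': array([ 0.00095092, -0.0028974 , -0.00140332,  0.00091235, -0.00020092,
        0.00171759]), 'joint_torque': array([-5.52107231e-04, -4.04925978e+01, -2.37434220e+01,  6.99448516e-02,
        3.15953675e-02, -1.25887495e-04]), 'eef_pos': array([139.75609897, 557.32201777, 204.8110385 ]), 'tcp_rot': array([-1.79389209e-04,  1.22604718e-01,  9.92455333e-01, -6.80651104e-04]), 'contact_force': array([-0.31008704, -0.95707778, -0.40190639]), 'ft_torque': array([-0.01813919, -0.02237153, -0.01658273]), 'gripper_force': 0.0, 'gripper_width': 94.65128986187136}
```

View pics/v1.png

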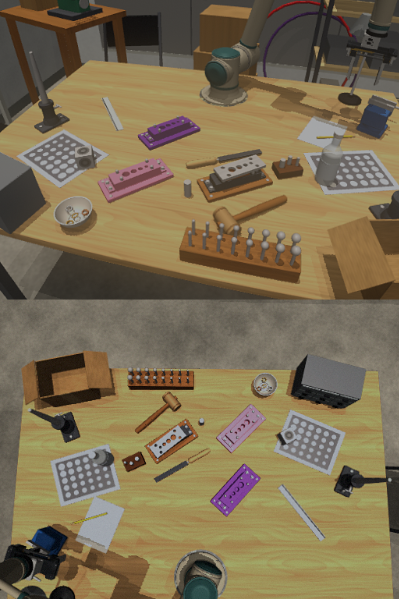

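The scene and top views show the steel plate on its wooden board at about (220,182) in the top frame. The pink and purple copies are to its right. Next I'll enlarge that area.

Run:
```python
s=open('h.py').read()
s=s.replace("    return c\ndef K","    return c\ndef K",1).replace("c=imaging.capture(n)","c=dict(imaging.capture(n)); c['rotation']=R.from_quat(np.roll(c['rotation'],-1)).as_matrix()").replace("import numpy as np","from scipy.spatial.transform import Rotation as R\nimport numpy as np",1)
open('h.py','w').write(s)
from h import *
for n in('scene','top'): 
    c=load(n+'0'); c['rotation']=R.from_quat(np.roll(c['rotation'],-1)).as_matrix(); pickle.dump(c,open(f'pics/{n}0.pkl','wb'))
a=cv2.imread('pics/top0.png')[130:230,155:288]; b=cv2.imread('pics/scene0.png')[180:280,235:368]
cv2.imwrite('pics/v2.png',np.vstack([cv2.resize(x,(400*133//133*1,300),interpolation=3) for x in(a,b)]))
print(pix(load('top0'),[(220,180)],60))
```

```text
[[590.94851435 130.88556841  60.        ]]
```

View pics/v2.png

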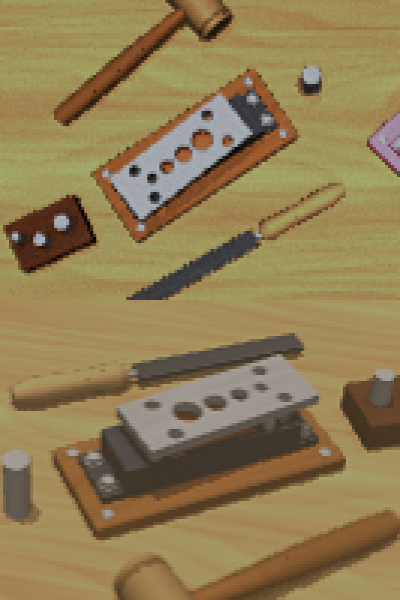

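The top crop (3x, origin (155,130)) shows the board corners, the plate shifted towards the stand, and the free −y end of the block. Next I'll compute poses.

Run:
```python
from h import *
c=load('top0')
f=lambda p,z: pix(c,np.array(p)/400*133*[1,1]*np.array([1,1])*1.0+[155,130] if 0 else np.c_[np.array(p)[:,0]*133/400+155,np.array(p)[:,1]/3+130],z)
B=f([(252,69),(298,133),(140,241),(92,173)],15); P=f([(217,95),(252,140),(145,218),(110,167)],67)
H=f([(207,114),(228,141),(134,170),(155,197)],67)
S=f([(253,99),(266,120)],50)
for n,A in(('board',B),('plate',P),('holes',H)):
    print(n,A.mean(0),np.linalg.norm(A-np.roll(A,1,0),axis=1).round(),[np.degrees(np.arctan2(*(A[i]-A[j])[1::-1])).round(1) for i,j in((3,0),(2,1),(2,0))])
print(H,S)
d=np.array([*B.mean(0)[:2]]);y=(B[3]-B[0]+B[2]-B[1])[:2];y/=np.linalg.norm(y);x=np.array([y[1],-y[0]])
for A in(P,H,S):print(np.c_[(A[:,:2]-d)@x,(A[:,:2]-d)@y].round(1))
t=telemetry.observe();print(R.from_quat(np.roll(t['tcp_rot'],-1)).as_matrix())
```

```text
board [593.67467784 135.1114141   15.        ] [226.  95. 225.  99.] [np.float64(124.2), np.float64(125.3), np.float64(148.3)]
plate [584.25162417 146.2806412   67.        ] [146.  66. 149.  71.] [np.float64(125.1), np.float64(127.1), np.float64(151.1)]
holes [583.54064438 146.3407656   67.        ] [111.  40. 111.  39.] [np.float64(149.4), np.float64(107.9), np.float64(128.7)]
[[631.55271518 117.93118153  67.        ]
 [600.52085918  93.45282076  67.        ]
 [566.35743426 199.2840921   67.        ]
 [535.73156893 174.69496802  67.        ]] [[652.83808034  66.72083399  50.        ]
 [628.24042472  51.35762326  50.        ]]
[[ 33.3 -57.4]
 [-32.5 -61.3]
 [-38.7  87.9]
 [ 32.3  88.9]]
[[ 21.3 -35.7]
 [-18.1 -38.1]
 [ 14.1  68.3]
 [-25.1  65.5]]
[[  9.6 -89.9]
 [-19.3 -88.5]]
[[-9.69936102e-01  2.43359168e-01 -5.22973627e-04]
 [ 2.43359657e-01  9.69935240e-01 -1.30704371e-03]
 [ 1.89169480e-04 -1.39501956e-03 -9.99999009e-01]]
```

Call:
apply_moves(
  moves=[
    [[-0.265,-0.145,-0.05,0,0,0,1],[-0.265,-0.145,-0.05,0,0,0,1],[-0.265,-0.145,-0.05,0,0,0,1],[-0.265,-0.145,-0.05,0,0,0,1],[-0.265,-0.145,0,0,0,0,1],[-0.265,-0.145,0,0,0,0,1],[-0.265,-0.145,0,0,0,0,1],[-0.265,-0.145,0,0,0,0,1]],
  ],
)

```text
clock: 1.15
eef_pos: [495.8, 228.0, 245.3]
tcp_rot: [-0.0, 0.123, 0.992, 0.0]
contact_force: [-0.3, 0.8, -0.1]
gripper_width: 93.8
gripper_force: 0.0
```

Call:
apply_moves(
  moves=[
    [[-0.265,-0.145,0,0,0,0,1],[-0.265,-0.145,0,0,0,0,1],[0,0,0,0,0,0.956,1],[0,0,0,0,0,0.956,1],[0,0,0,0,0,0.956,1],[0,0,0,0,0,0.956,1],[0,0,0,0,0,0.956,1],[0,0,0,0,0,0,1]],
  ],
)

```text
clock: 2.15
eef_pos: [583.3, 147.5, 245.1]
tcp_rot: [-0.0, 0.462, 0.887, -0.0]
contact_force: [-0.0, -0.1, 0.8]
gripper_width: 93.7
gripper_force: 0.0
```

Run:
```python
from h import *
c=cap('wrist','w1'); t=telemetry.observe(); print(t['clock'],t['eef_pos'],R.from_quat(np.roll(t['tcp_rot'],-1)).as_matrix().round(4))
cv2.imwrite('pics/v3.png',cv2.resize(c['frame'][:,:,::-1],(800,600),interpolation=3))
```

```text
2.2 [583.26230048 147.4352411  245.1536152 ] [[-5.732e-01  8.194e-01 -6.000e-04]
 [ 8.194e-01  5.732e-01 -0.000e+00]
 [ 4.000e-04 -5.000e-04 -1.000e+00]]
```

View pics/v3.png

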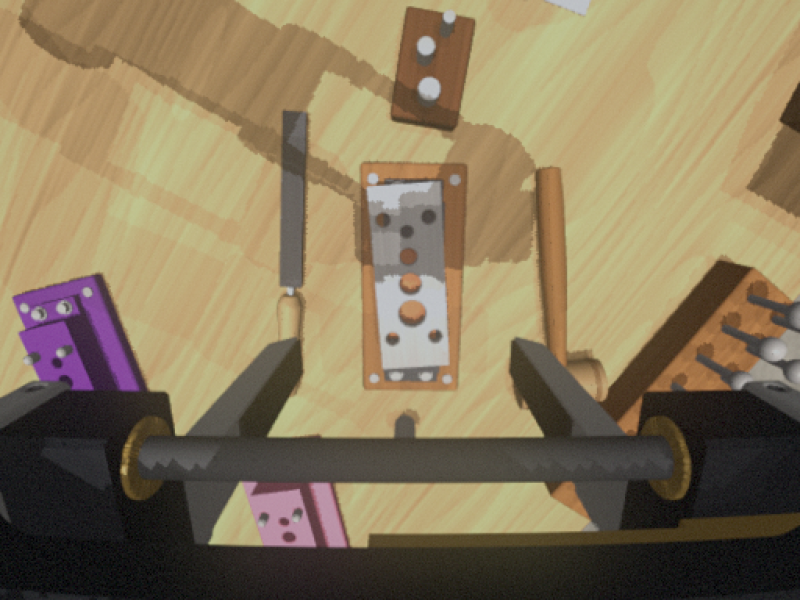

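The whole assembly is in view, with the plate turned a few degrees relative to the board and shifted towards the stand. I'll enlarge it for corner picking.

Run:
```python
from h import *
a=cv2.imread('pics/w1.png')[98:255,220:310]
cv2.imwrite('pics/v4.png',cv2.resize(a[:,:],None,fx=3.8,fy=3.8,interpolation=2))
```

```text
(no output)
```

View pics/v4.png

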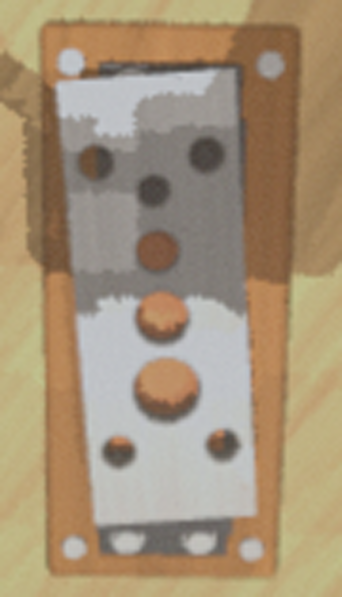

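Run:
```python
from h import *
c=load('w1')
f=lambda p,z: pix(c,np.array(p)/3.8+[220,98]-0.37,z)
B=f([(42,22),(300,28),(274,574),(48,572)],15); S=f([(71,62),(271,65),(251,549),(75,548)],16)
P=f([(56,84),(237,68),(258,515),(96,524)],67); H=f([(96,162),(206,154),(222,445),(119,451)],67)
for n,A in(('board',B),('screws',S),('plate',P),('holes',H)):
    y=(A[0]+A[1]-A[2]-A[3])[:2]; print(n,A.mean(0).round(1),np.degrees(np.arctan2(y[1],y[0])).round(2),np.linalg.norm(A-np.roll(A,1,0),axis=1).round(1))
T=np.array([[-.5732,.8194],[.8194,.5732]])
d=(B.mean(0)+S.mean(0))[:2]/2
for n,A in(('P',P),('H',H)): print(n,'rel block in tool axes',((A.mean(0)[:2]-d)@T).round(1))
e=telemetry.observe()['eef_pos'][:2]; print('plate from tcp',((P.mean(0)+H.mean(0))[:2]/2-e)@T,'block from tcp',(d-e)@T)
```

```text
board [597.4 137.4  15. ] 124.12 [226.3  97.7 225.1  97.5]
screws [598.4 136.7  16. ] 124.24 [199.8  76.1 199.3  75.2]
plate [588.  147.5  67. ] 128.97 [158.4  60.6 160.   60.1]
holes [587.3 147.6  67. ] 128.86 [103.8  37.4 104.2  37.5]
P rel block in tool axes [14.2 -2.2]
H rel block in tool axes [14.7 -2.7]
plate from tcp [-2.42747976  3.60484912] block from tcp [-16.90053058   6.00738779]
```

Call:
apply_moves(
  moves=[
    [[-0.012,0.018,0.1,0,0,-0.46,1],[0,0,0.25,0,0,0,1],[0,0,0.25,0,0,0,1],[0,0,0.2,0,0,0,1],[0,0,0.1,0,0,0,1],[0,0,0.06,0,0,0,1],[0,0,0,0,0,0,1],[0,0,0,0,0,0,1]],
  ],
)

```text
clock: 3.2
eef_pos: [588.7, 147.7, 54.5]
tcp_rot: [0.001, 0.432, 0.902, 0.001]
contact_force: [0.1, 0.5, 0.4]
gripper_width: 94.4
gripper_force: 0.0
```

Call:
apply_moves(
  moves=[
    [[0,0,0,0,0,0,0.3],[0,0,0,0,0,0,0.3],[0,0,0,0,0,0,0.1],[0,0,0,0,0,0,0.1],[0,0,0,0,0,0,0.1],[0,0,0,0,0,0,0.1],[0,0,0,0,0,0,0.1],[0,0,0,0,0,0,0.1]],
  ],
  force=12,
)

```text
clock: 4.2
eef_pos: [587.8, 147.5, 53.6]
tcp_rot: [0.0, 0.432, 0.902, 0.0]
contact_force: [-0.9, 0.1, 2.1]
gripper_width: 59.7
gripper_force: 12.0
```

Run:
```python
from h import *
c=cap('wrist','w2'); t=telemetry.observe(); print(t['clock'],t['eef_pos'],R.from_quat(np.roll(t['tcp_rot'],-1)).as_matrix().round(4),t['contact_force'],t['gripper_width'])
b=cap('scene','s2')
cv2.imwrite('pics/v5.png',np.vstack([cv2.resize(c['frame'][:,:,::-1],(400,300)),cv2.resize(b['frame'][180:280,235:368,::-1],(400,300),interpolation=3)]))
```

```text
4.25 [587.77264305 147.56635698  53.6220078 ] [[-6.265e-01  7.794e-01  1.000e-04]
 [ 7.794e-01  6.265e-01  0.000e+00]
 [-0.000e+00  1.000e-04 -1.000e+00]] [ 0.04779487 -0.3549072   3.20174821] 59.74535823190924
```

View pics/v5.png

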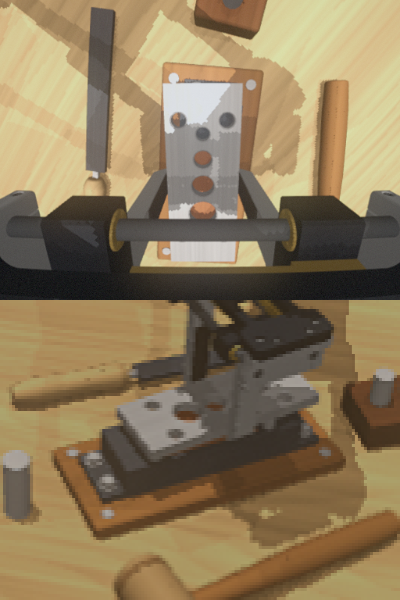

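The plate is gripped squarely across its middle (59.7 mm). Now I'll slide it along and straighten it.

Call:
apply_moves(
  moves=[
    [[-0.018,0.0016,0,0,0,0,0.1],[-0.018,0.0016,0,0,0,0,0.1],[-0.018,0.0016,0,0,0,0,0.1],[-0.0185,0.0017,0,0,0,0,0.1],[0,0,0,0,0,0.27,0.1],[0,0,0,0,0,0.265,0.1],[0,0,0,0,0,0,0.1],[0,0,0,0,0,0,0.1]],
  ],
)

```text
clock: 5.3
eef_pos: [597.4, 137.0, 52.6]
tcp_rot: [-0.001, 0.468, 0.884, -0.0]
contact_force: [0.2, 0.6, -5.4]
gripper_width: 59.7
gripper_force: 12.0
```

Run:
```python
from h import *
c=cap('wrist','w3'); t=telemetry.observe(); print(t['clock'],t['eef_pos'],R.from_quat(np.roll(t['tcp_rot'],-1)).as_matrix().round(4),t['contact_force'],t['ft_torque'],t['gripper_width'])
b=cap('scene','s3')
cv2.imwrite('pics/v6.png',np.hstack([cv2.resize(c['frame'][70:230,180:330,::-1],(520,555),interpolation=3),cv2.resize(b['frame'][190:280,250:350,::-1],(280,555*280//312),interpolation=3)[:555] if 0 else cv2.copyMakeBorder(cv2.resize(b['frame'][190:280,250:350,::-1],(280,252),interpolation=3),0,303,0,0,0)]))
```

```text
5.35 [597.53406443 136.97234765  52.75215604] [[-5.623e-01  8.269e-01 -1.100e-03]
 [ 8.269e-01  5.623e-01 -1.000e-04]
 [ 5.000e-04 -1.000e-03 -1.000e+00]] [ 0.93492875 -0.88232085 -4.68095978] [-0.11478098  0.01032772 -0.00606081] 59.83451339803377
```

View pics/v6.png

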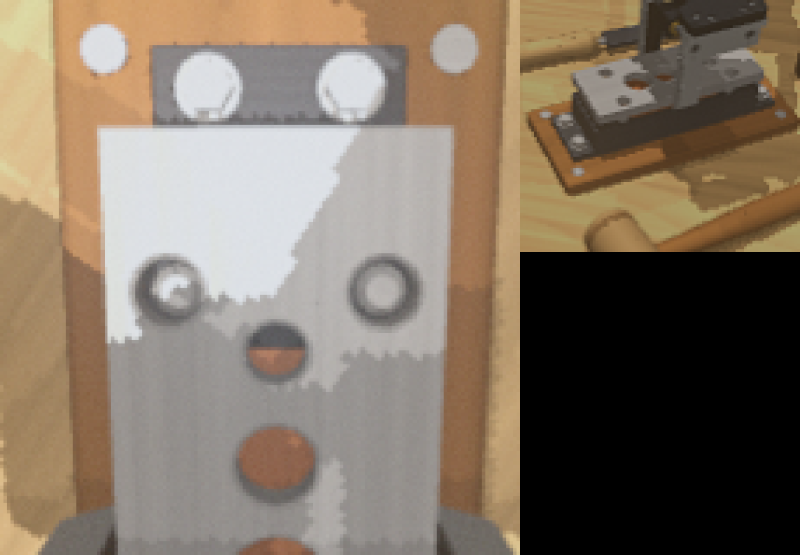

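The pins are centred in the two visible holes, and the gripper now carries the plate's weight (−4.7 N). I'll lower it and release.

Call:
apply_moves(
  moves=[
    [[0,0,0.015,0,0,0,0.1],[0,0,0.015,0,0,0,0.1],[0,0,0.015,0,0,0,0.1],[0,0,0,0,0,0,0.1],[0,0,0,0,0,0,0.1]],
  ],
)

```text
clock: 6.02
eef_pos: [597.9, 137.1, 44.5]
tcp_rot: [0.0, 0.468, 0.884, 0.0]
contact_force: [-0.0, -0.3, -5.1]
gripper_width: 59.8
gripper_force: 12.0
```

Call:
apply_moves(
  moves=[
    [[0,0,0,0,0,0,0.5],[0,0,0,0,0,0,0.7],[0,0,0,0,0,0,1],[0,0,0,0,0,0,1],[0,0,-0.1,0,0,0,1],[0,0,-0.3,0,0,0,1],[0,0,-0.3,0,0,0,1],[0,0,-0.3,0,0,0,1]],
  ],
)

```text
clock: 7.02
eef_pos: [597.6, 137.1, 246.5]
tcp_rot: [0.0, 0.468, 0.884, 0.0]
contact_force: [0.9, 0.1, 0.7]
gripper_width: 93.9
gripper_force: 0.0
```

Run:
```python
from h import *
c=cap('wrist','w4'); t=telemetry.observe(); print(t['clock'],t['eef_pos'])
b=cap('scene','s4')
cv2.imwrite('pics/v7.png',np.hstack([cv2.resize(c['frame'][95:265,210:320,::-1],(374,578),interpolation=2),cv2.copyMakeBorder(cv2.resize(b['frame'][190:280,240:350,::-1],(420,344),interpolation=3),0,234,0,0,0)]))
```

```text
7.075 [601.81428598 137.64589881 255.72130903]
```

View pics/v7.png

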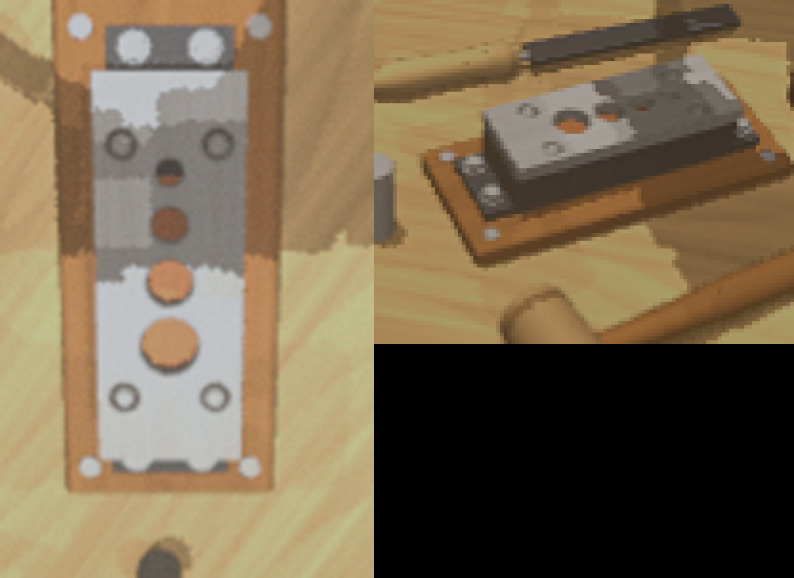

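All four pins show in their holes, and the plate sits flat on the block. I'll let the arm settle and hand in.

Call:
apply_moves(
  moves=[
    [[0,0,0,0,0,0,1],[0,0,0,0,0,0,1],[0,0,0,0,0,0,1],[0,0,0,0,0,0,1]],
  ],
)

```text
clock: 7.62
eef_pos: [597.5, 137.0, 243.3]
tcp_rot: [-0.001, 0.468, 0.884, -0.001]
contact_force: [0.3, 0.2, -0.0]
gripper_width: 94.0
gripper_force: 0.0
```

```bash
python3 -c "
from station import ctrl; print(ctrl.job_done())"
```

```text
the job is handed in; nothing more can be done
None
```

The last pictures show the punch plate down over all four pins, looking flat on the block; the gripper had let go and backed clear, and I handed the job in at about 7.6 s. No verdict came back.

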